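# Press a stone sample in the sloped toggle-clamp jig

### The job

Lay the stone sample in the pocket of the sloped pressing jig, plywood backer down and stone face up, so that it sits flush. Then swing the toggle clamp over centre onto it, let go so that the clamp presses it by itself for two seconds, and swing the clamp fully open again, leaving the sample seated in the jig. Do not shift the loose wooden plank or the small jar.

Things in the scene. Friction and masses are not known exactly. Their poses are not given: they have to be found in the camera images.
- sample: Loose, 0.08 to 0.15 kg, starts flat on the bench, stone up: grey speckled stone plate 66 x 56 x 10 mm on a smaller centred plywood backer 54 x 44 x 10 mm (stone overhangs 6 mm all round). Origin: centre of the backer's underside; x along the 66 mm side, y along the 56 mm side, z out of the stone face. Half turns about z are alike. Grip it by the stone's edges, 10 to 20 mm above the underside.
- sample_face (a point): Centre of the sample's stone face, 20 mm along z from the sample's origin.
- nest: The jig's sloped wooden plate with pocket and toggle clamp, fixed, falling at 30 degrees, roughly towards the robot's right (-y). Origin: centre of the pocket's mouth on the plate's surface, 50 mm above the bench; x up the slope, y level across it, z the plate's normal (30 degrees from vertical). Plate x -55 to 135, y -65 to 65 mm. Clamp base x 74 to 132, y -22 to 22, up to z 78 mm.
- pocket (a point): Same point and axes as the nest's origin. The pocket is 58 (x) by 48 mm (y), 12 mm deep: 2 mm clear of the sample's backer on each side. Seated, the stone's overhang rests on the plate round the pocket, so the sample's origin is at z = -10 mm and its face at z = +10 mm in the nest's frame.
- clamp_arm_pivot (a point): Pivot of the clamp's 95 mm steel arm, at x = 88, z = 40 mm in the nest's frame. When the clamp is open the arm stands up along about the nest's z, tip near x = 110, z = 130 mm, its foot reaching down the slope to about x = 75 mm. It thus hangs over the space straight above the pocket: come to the pocket along the plate's normal.
- clamp_handle (a joint): Handle angle (rad) about the nest's y: 0 = fully open (laid back, up the slope), 1.27 = closed at its stop (along nest z). The arm follows by linkage through 104 degrees. From about 0.92 the foot's spring resists (up to about 4 N at the grip, plus about 1 N of friction throughout); past dead centre at 1.18 it pulls the handle to the stop and stays by itself, pressing with about 8 N.
- grip (a point): Middle of the clamp handle's black grip bar: a round bar 14 mm thick along the nest's y, held by two legs at y = -30 and +30 mm (52 mm clear between them, nothing for 33 mm below the bar). Pinch it from above, fingers closing across it; it turns between the pads as the handle swings. At handle angle q it is at handle_pivot + 92 mm * (sin(1.27 - q) x + cos(1.27 - q) z) in nest axes.
- handle_pivot (a point): Centre of the handle's pivot, at x = 103.5, y = 0, z = 68.5 mm in the nest's frame; the pivot's axis runs along the nest's y.
- clamp_foot: The clamp's sprung black rubber foot, 22 mm across, on the arm's end; closed, it presses the sample's face near its centre. Origin on the arm, 36 mm above the foot's sole.
- plank: Bystander: loose wooden flooring offcut 120 x 50 x 14 mm. Origin at the centre of its underside.
- jar: Bystander: small jar, 60 mm across, 65 mm high.
Not all that is in view belongs to the job. What is shaped like the sample but blue or red is not meant.

How it is judged:
By the outcome, as a careful person would: the job done as asked, in the order asked, and still so for the second after the job is handed in, with the robot touching nothing.
It also fails if it takes over 72 s, if anything falls off the work surface, if the arm or the gripper's body presses on something with over 40 N, if the wrist force passes 120 N, or if a joint passes its speed limit or range.

### The arm

A 7-joint arm with a two-finger parallel gripper is mounted at the origin on the work surface. World frame = base frame: x ahead of the robot, y to its left, z up, the work surface at z = 0. Lengths are in m, angles in degrees, forces in N, time in s.
With the tool pointing down it reaches from about 0.425 to 0.875 m from the base axis. Payload 8.4 kg.
Tool frame: the origin (TCP) lies midway between the tips of the shut fingers; the grasp point (between the pads) lies 19 mm behind it; z points along the fingers, y is the line along which they close (so a half turn about z gives the same grasp; the last joint's range is limited). The gripper opens to 85 mm and grips with 20 to 120 N. Pads are 22 mm wide; open, the fingers measure 114 mm over their backs; the gripper's body (76 mm by 85 mm) begins 54 mm behind the grasp point. The pads swing forward as they close: fully open they stand 13 mm farther back than shut.
Start: joints at [-79.824, 19.091, 2.286, 83.961, -0.768, 76.965, -3.352], TCP at [0.178, 0.625, 0.204] pointing down, gripper open.
Joint ranges: [-147.57, 147.57], [-21.85, 119.76], [-74.77, 79.35], [14.55, 137.4], [-85.83, 265.84], [4.83, 119.75], [-152.11, 152.11]. Speed limits (degrees/s): [127.2, 127.2, 159.86, 159.86, 180, 180, 180].

### API

Orientations are given as [roll, pitch, yaw] about the fixed x, y, z axes, in that order (R = Rz(yaw) Ry(pitch) Rx(roll)).
In Python, from workcell import env gives the robot as it stands.
- The arm moves only by the shell command python3 -m pendant 'ROWS' [OPENING] [FORCE]. ROWS is JSON, a list of rows, each an object of numbers: "dx", "dy", "dz": the shift along the tool's x, y, z in mm; "roll": the turn about the tool's z in degrees. In form: [{"dx": .., "dy": .., "dz": .., "roll": ..}, ...]. A call has 1 to 20 rows; each row is the pose to reach, as a shift and turn from the pose commanded when the call began, along the tool's axes at that moment; what a row does not reach only later rows make up. A row lasts 1/12 s, in which the tool goes at most 41.7 mm and 7.16 degrees, less where a joint would pass 70% of its speed; a pose out of reach is approached as far as the arm can. A call with a gripper value outside its range is refused whole. OPENING is the opening, from 0 (shut) to 1 (fully open), set as the call begins (- or left out, the last holds). The fingers move at their own pace and stop on an object; FORCE is the grip in N (left out, the last holds). Time passes only in rows, so rows that repeat a pose let the fingers close. It gives the time, the measured TCP pose, the force and the opening at its end, in the units of the state.
- env.get_state(): the state, without advancing time (a new reading comes with each control period).
- env.get_image(name): name is "side" or "top" or "wrist"; returns a dict with "frame" (480x640x3 uint8, red, green, blue), "fx", "fy", "cx", "cy" (pixels), "k1" (the pictures are not rectified: a ray, as slopes to the right and down, at radius r is drawn at 1 + k1 r^2 times it, then the intrinsics apply), "extrinsics" (4x4, takes a point from world to camera coordinates). Camera axes: x right, y up, looking along -z (the intrinsics and any distortion apply to the point x, -y, -z); pixel columns grow to the right and rows downward; lengths in m; the calibration is good to about 2 mm. A picture is of the moment at which its call begins. There is no depth.
- env.hand_in(): hands the job in, once; it reports no verdict.
The state is a dict: "clock": time; "qpos": joint angles; "joint_vel": joint speeds; "effort": joint torques, N m; "position": TCP position; "tcp_rot": TCP orientation; "wrist_force": force on the tool from outside, world axes, zero at the start; "wrist_torque": the same for the moment, N m; "grip_width": finger opening in m.
Only numpy, scipy, OpenCV 4.12 (cv2) and the standard library are available. Lean on these libraries where they do the work, as an engineer would, in place of code of your own. Each camera call takes 0.05 s, during which the arm holds its last target. There are 200 camera calls.

## Working session

There is one attempt and no reset: what is moved stays moved. The work goes in short steps, Python scripts to look and compute and a shell command to move; the robot and the scene stay as the last step left them, time stands still between calls to the robot, and variables do not carry over. Pictures are saved under pics/ and viewed, on a budget of 10 in all, crops included, one or two more only if the job needs it, and the job is handed in when it is done.

```bash
ls; mkdir -p pics
cat > h.py <<'E'
import numpy as np, cv2
from workcell import env
from scipy.spatial.transform import Rotation as R
def snap(n,f):
    im=env.get_image(n); np.save(f'pics/{f}.npy',im,allow_pickle=True)
    cv2.imwrite(f'pics/{f}.png',im['frame'][:,:,::-1]); return im
def load(f): return np.load(f'pics/{f}.npy',allow_pickle=True).item()
def ray(im,u,v):
    K=np.array([[im['fx'],0,im['cx']],[0,im['fy'],im['cy']],[0,0,1.]])
    x,y=(u-im['cx'])/im['fx'],(v-im['cy'])/im['fy']
    a,b=x,y
    for _ in range(30):
        s=1+im['k1']*(a*a+b*b); a,b=x/s,y/s
    E=np.array(im['extrinsics']); d=E[:3,:3].T@np.array([a,-b,-1.]); c=-E[:3,:3].T@E[:3,3]
    return c,d/np.linalg.norm(d)
def onz(im,u,v,z):
    c,d=ray(im,u,v); return c+d*(z-c[2])/d[2]
def proj(im,P):
    E=np.array(im['extrinsics']); p=E[:3,:3]@np.asarray(P,float)+E[:3,3]
    a,b=p[0]/-p[2],-p[1]/-p[2]; s=1+im['k1']*(a*a+b*b)
    return np.array([im['fx']*a*s+im['cx'],im['fy']*b*s+im['cy']])
def tri(i1,p1,i2,p2):
    c1,d1=ray(i1,*p1);c2,d2=ray(i2,*p2)
    t=np.linalg.lstsq(np.stack([d1,-d2],1),c2-c1,rcond=None)[0]
    a,b=c1+d1*t[0],c2+d2*t[1]; return (a+b)/2,np.linalg.norm(a-b)
E
python3 - <<'E'
from h import *
for n in('top','side'):
    im=snap(n,n+'0'); c,d=ray(im,320,240); print(n,c,d,im['fx'],im['k1'])
print(env.get_state())
E
```

```text
pics
top [4.03451594e-01 7.45893950e-04 1.31137650e+00] [ 0.06857533  0.01505695 -0.99753231] 513.2255541362728 -0.10275067393814297
side [ 0.33591855 -1.0932797   0.80671354] [ 0.13779865  0.84830019 -0.51127128] 566.8242723135113 -0.06355647239903348
{'clock': 0.1, 'qpos': array([-79.82404459,  19.12660515,   2.28411152,  84.00539947,
        -0.76657803,  76.96670324,  -3.3529821 ]), 'joint_vel': array([-0.08809793, -0.1835836 ,  0.03772864, -0.07187496, -0.02209364,
       -0.09421627,  0.06487962]), 'effort': array([ 4.14813971e-03, -6.60023189e+01,  1.37065787e+00, -4.06469464e+01,
        1.72621087e-02,  9.00142273e-03,  1.91999146e-05]), 'position': array([0.17753894, 0.62481134, 0.20312767]), 'tcp_rot': array([-1.79916764e+02,  6.53028598e-03,  1.64138948e+02]), 'wrist_force': array([ 0.51373558,  0.63654681, -0.15000843]), 'wrist_torque': array([ 0.01529924,  0.00097909, -0.05774749]), 'grip_width': 0.08513704525249721}
```

View pics/top0.png

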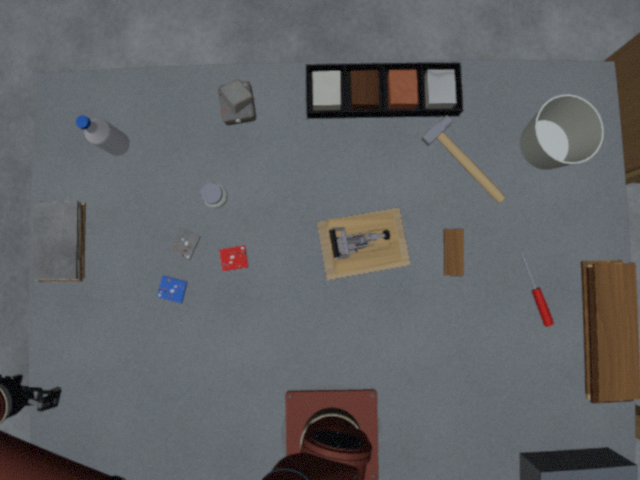

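View pics/side0.png

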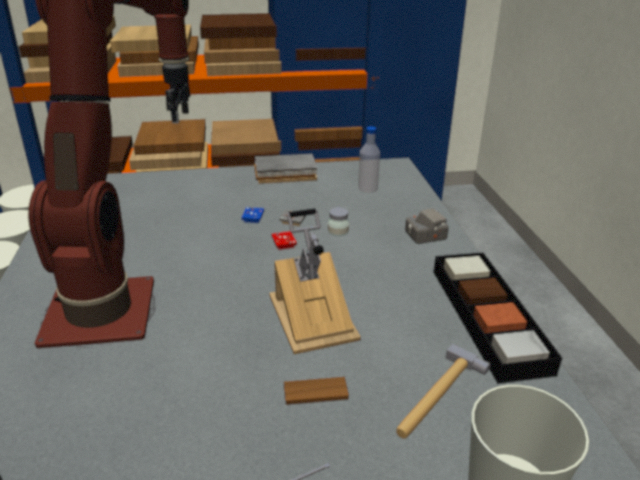

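Run:
```python
from h import *
t=load('top0')['frame'];s=load('side0')['frame']
z=lambda a,x,y,w,h:cv2.resize(a[y:y+h,x:x+w],(400,300),interpolation=cv2.INTER_CUBIC)
o=np.vstack([np.hstack([z(t,146,165,112,84),z(t,306,200,112,84)]),np.hstack([z(s,230,190,140,105),z(s,260,240,120,90)])])
o[:300,:400]=z(t,146,225,100,75)
cv2.imwrite('pics/c1.png',o[:,:,::-1])
```

```text
(no output)
```

View pics/c1.png

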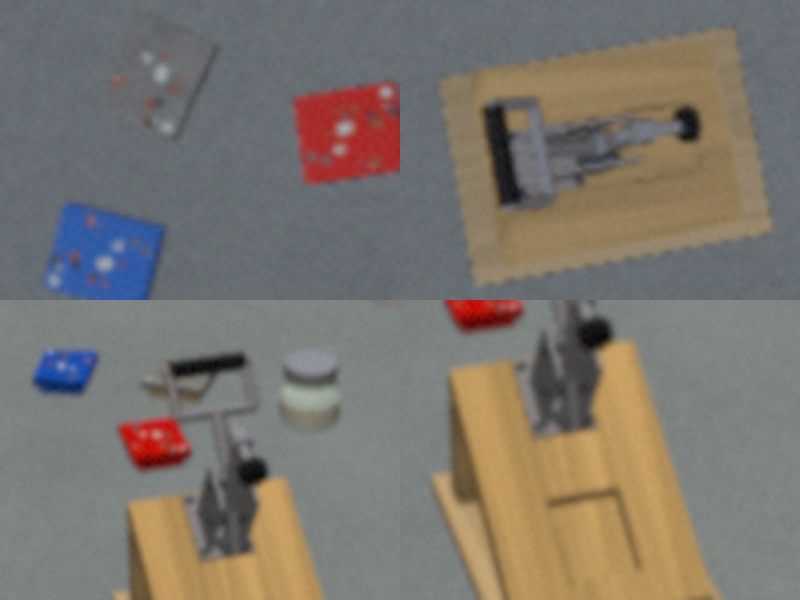

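The top view shows three sample-shaped things: grey speckled at (186,243), red at (234,258) and blue at (172,289). The grey one is the stone sample, and the enlarged crop confirms it. The jig is at about (363,243), the handle bar is at its left end, and the pocket shows in the side view at about (315,310).

Run:
```python
from h import *
t=load('top0');s=load('side0')
T=lambda x,y:(306+(x-400)/3.571,200+y/3.571); S3=lambda x,y:(230+x/2.857,190+(y-300)/2.857); S4=lambda x,y:(260+(x-400)/3.333,240+(y-300)/3.333)
a,e1=tri(t,T(490,107),s,S3(168,367)); 
# bar ends: top image upper = +x => side view right
b,e2=tri(t,T(509,203),s,S3(168,367)); c,e3=tri(t,T(492,107),s,S3(245,357))
print('bar lo',b,e2,'hi',c,e3, 'mid',(b+c)/2)
for n,p,h in(('UL',(548,503),.0645),('UR',(618,490),.0645),('LR',(640,570),.0387)):
    print(n,onz(s,*S4(*p),h))
# wood mask outline in top
hsv=cv2.cvtColor(t['frame'],cv2.COLOR_RGB2HSV); m=cv2.inRange(hsv,(8,50,80),(28,255,255)); m[:,:300]=0;m[:,420:]=0;m[:190]=0;m[290:]=0
m=cv2.morphologyEx(m,cv2.MORPH_CLOSE,np.ones((9,9)))
r=cv2.minAreaRect(cv2.findNonZero(m)); bp=cv2.boxPoints(r); print(r)
for p in bp: print(p,onz(t,*p,.01))
# sample
g=cv2.cvtColor(t['frame'],cv2.COLOR_RGB2Lab).astype(int)
sub=t['frame'][228:262,168:206].astype(int)
bg=np.median(sub.reshape(-1,3),0);print(bg)
C=lambda x,y:(146+x/4,225+y/4)
for p in((215,45),(177,137),(141,15),(108,95),(162,75)): print('samp',onz(t,*C(*p),.02))
print('jar',onz(t,214,195,.03),'red',onz(t,234,258,.02),'plank',onz(t,454,252,.01))
```

```text
bar lo [ 0.44170866 -0.01715185  0.23035874] 0.0002405343888179171 hi [ 0.5002692  -0.00833534  0.229997  ] 0.003303313702510493 mid [ 0.47098893 -0.0127436   0.23017787]
UL [ 0.4626468 -0.1124481  0.0645   ]
UR [ 0.51005858 -0.10483642  0.0645    ]
LR [ 0.51615438 -0.1573151   0.0387    ]
((363.0757751464844, 242.92227172851562), (59.13199234008789, 83.96590423583984), 79.82449340820312)
[316.52994 221.23819] [0.54100514 0.02843879 0.01      ]
[399.17514 206.40445] [ 0.57538342 -0.1834609   0.01      ]
[409.6216  264.60635] [ 0.42630267 -0.20584202  0.01      ]
[326.9764 279.4401] [0.39264379 0.00441544 0.01      ]
[103. 108. 112.]
samp [0.50718295 0.32618726 0.02      ]
samp [0.44901902 0.35068882 0.02      ]
samp [0.5272575  0.37421059 0.02      ]
samp [0.47645437 0.39547749 0.02      ]
samp [0.48863687 0.3604383  0.02      ]
jar [0.61076871 0.28731451 0.03      ] red [0.45045253 0.23846292 0.02      ] plank [ 0.45614751 -0.3204454   0.01      ]
```

```bash
python3 -m pendant '[{"dx":-400,"dy":-172,"dz":40,"roll":7},{"dx":-400,"dy":-172,"dz":40,"roll":7},{"dx":-400,"dy":-172,"dz":40,"roll":7},{"dx":-400,"dy":-172,"dz":40,"roll":7},{"dx":-400,"dy":-172,"dz":40,"roll":7},{"dx":-400,"dy":-172,"dz":40,"roll":7},{"dx":-400,"dy":-172,"dz":40,"roll":7},{"dx":-400,"dy":-172,"dz":40,"roll":7},{"dx":-400,"dy":-172,"dz":40,"roll":7},{"dx":-400,"dy":-172,"dz":40,"roll":7},{"dx":-400,"dy":-172,"dz":40,"roll":7},{"dx":-400,"dy":-172,"dz":40,"roll":7},{"dx":-400,"dy":-172,"dz":40,"roll":7},{"dx":-400,"dy":-172,"dz":40,"roll":7},{"dx":-400,"dy":-172,"dz":40,"roll":7}]' 1 35
python3 - <<'E'
from h import *
im=snap('wrist','w1'); print(proj(im,(.4895,.361,.02)), env.get_state()['position'],ray(im,320,240))
E
```

```text
clock: 1.35
position: [0.5141, 0.3519, 0.1638]
tcp_rot: [180.0, -0.0, 157.3]
wrist_force: [-0.5, -0.4, -0.5]
grip_width: 0.0853
[322.95187876 189.3962429 ] [0.5141702  0.35195965 0.1639216 ] (array([0.44625628, 0.38000258, 0.33400445]), array([ 0.26825098, -0.12460066, -0.95525708]))
```

View pics/w1.png

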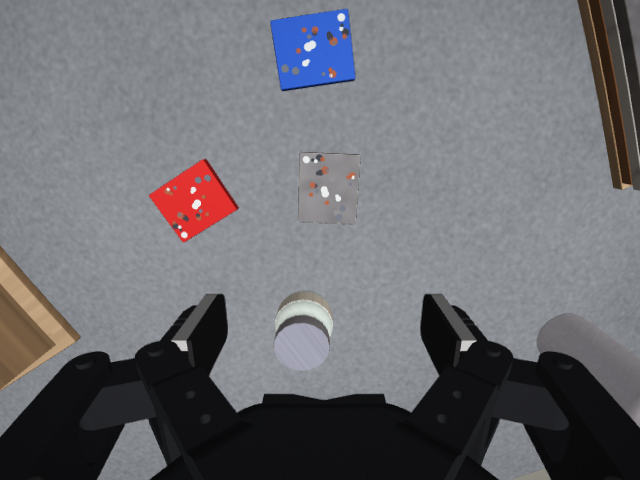

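Run:
```python
from h import *
im=load('w1'); st=env.get_state(); p=st['position']; y=np.radians(st['tcp_rot'][2])
q=[onz(im,u,v,.02)[:2] for u,v in((299,152),(361,154),(357,224),(299,221))]
print(np.round(q,4),[np.linalg.norm(q[i]-q[i-1]) for i in range(4)])
c=np.mean(q,0); ax=(q[0]+q[1]-q[2]-q[3])/2; a=np.degrees(np.arctan2(ax[1],ax[0])); ay=(q[0]+q[3]-q[1]-q[2])/2; print(c,a,np.degrees(np.arctan2(ay[1],ay[0])),st['tcp_rot'])
d=c-p[:2]; tx=np.array([np.cos(y),np.sin(y)]);ty=np.array([np.sin(y),-np.cos(y)]); print(d@tx,d@ty)
```

```text
[[0.4493 0.354 ]
 [0.4729 0.4058]
 [0.5333 0.3785]
 [0.5088 0.3278]] [np.float64(0.06506169815861873), np.float64(0.056839377391310945), np.float64(0.06629747527467668), np.float64(0.056335235214177284)]
[0.49108465 0.3665233 ] 155.9409083103709 -115.08097159086547 [ 1.79987809e+02 -3.37383238e-02  1.57287000e+02]
0.02691852664714116 0.004520555592706133
```

```bash
python3 -m pendant '[{"dx":1,"dy":4.5,"dz":100,"roll":2},{"dx":1,"dy":4.5,"dz":100,"roll":2},{"dx":1,"dy":4.5,"dz":100,"roll":2},{"dx":1,"dy":4.5,"dz":140,"roll":2},{"dx":1,"dy":4.5,"dz":152,"roll":2},{"dx":1,"dy":4.5,"dz":157,"roll":2},{"dx":1,"dy":4.5,"dz":162,"roll":2},{"dx":1,"dy":4.5,"dz":162,"roll":2}]' 1 35
python3 -m pendant '[{"dz":0},{"dz":0},{"dz":0},{"dz":0},{"dz":0},{"dz":0},{"dz":0},{"dz":0},{"dz":0},{"dz":0}]' 0.5 35
```

```text
clock: 2.07
position: [0.5165, 0.3556, 0.0027]
tcp_rot: [179.9, 0.0, 155.2]
wrist_force: [-0.4, 0.4, 1.0]
grip_width: 0.0853invalid input
```

```bash
python3 -m pendant '[{"dx":0,"dy":0,"dz":0,"roll":0},{"dx":0,"dy":0,"dz":0,"roll":0},{"dx":0,"dy":0,"dz":0,"roll":0},{"dx":0,"dy":0,"dz":0,"roll":0},{"dx":0,"dy":0,"dz":0,"roll":0},{"dx":0,"dy":0,"dz":0,"roll":0},{"dx":0,"dy":0,"dz":0,"roll":0},{"dx":0,"dy":0,"dz":0,"roll":0},{"dx":0,"dy":0,"dz":0,"roll":0},{"dx":0,"dy":0,"dz":0,"roll":0}]' 0.5 35
```

```text
clock: 2.9
position: [0.5162, 0.355, 0.0019]
tcp_rot: [-180.0, -0.0, 155.1]
wrist_force: [0.4, 0.1, -0.6]
grip_width: 0.0424
```

Run:
```python
from h import *
a=snap('wrist','w2'); b=snap('side','s2')
z=cv2.resize(b['frame'][150:270,200:360],(640,480),interpolation=cv2.INTER_CUBIC)
cv2.imwrite('pics/c2.png',np.hstack([a['frame'],z])[:,::1,::-1][::1])
o=cv2.resize(np.hstack([a['frame'],z]),(800,300)); cv2.imwrite('pics/c2.png',o[:,:,::-1])
```

```text
(no output)
```

View pics/c2.png

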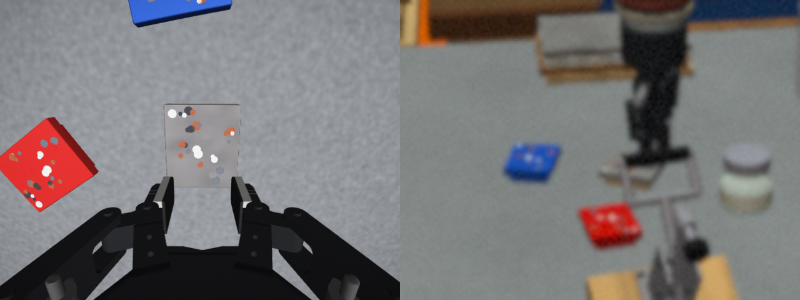

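Run:
```python
from h import *
im=load('w2'); st=env.get_state(); p=st['position']; y=np.radians(st['tcp_rot'][2])
tx=np.array([np.cos(y),np.sin(y)]);ty=np.array([np.sin(y),-np.cos(y)])
for n,(u,v) in dict(tl=(264,166),tr=(385,166),bl=(261,299),br=(383,299)).items():
    q=onz(im,u,v,.02)[:2]-p[:2]; print(n,q@tx,q@ty)
G=lambda a,b,z:proj(im,[*(p[:2]+a*tx+b*ty),z])
for z in(.005,.015,.025,.035): print(z,G(.011,.021,z),G(-.011,.021,z),G(.011,-.021,z))
cv2.imwrite('pics/c3.png',im['frame'][150:400,180:480,::-1].repeat(2,0).repeat(2,1))
```

```text
tl 0.06114819298209948 -0.027181647026265642
tr 0.06120225047104659 0.027100475611310137
bl -0.004856250835231666 -0.032037818877384355
br -0.004764732009452046 0.02963543423922376
0.005 [363.72567313 259.31695141] [362.25857738 296.59641892] [285.01990446 259.22683853]
0.015 [365.97805117 266.27813627] [364.33492958 305.30739809] [282.81733616 266.18214741]
0.025 [368.49807652 274.07250299] [366.64532571 315.00944126] [280.35300279 273.9698867 ]
0.035 [371.33588625 282.85739262] [369.230876   325.87853412] [277.57785764 282.74725673]
```

View pics/c3.png

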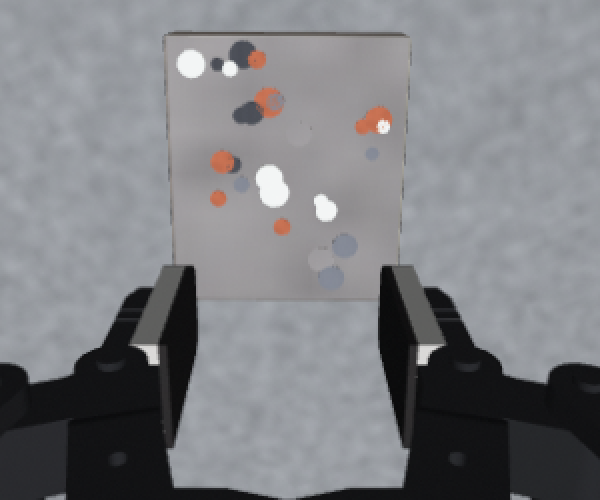

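Run:
```python
from h import *
for f,p,yaw,hw in(('w1',(.5141,.3519,.1638),157.3,.0427),('w2',(.5162,.355,.0019),155.1,.0212)):
    im=load(f);y=np.radians(yaw);p=np.array(p)
    tx=np.array([np.cos(y),np.sin(y)]);ty=np.array([np.sin(y),-np.cos(y)])
    for dz in(0,.006,.013,.02,.027,.033): print(f,dz,[np.round(proj(im,[*(p[:2]+.011*tx+b*ty),p[2]+dz])) for b in(-hw,hw)])
```

```text
w1 0 [array([246., 257.]), array([403., 257.])]
w1 0.006 [array([243., 261.]), array([405., 261.])]
w1 0.013 [array([240., 266.]), array([409., 266.])]
w1 0.02 [array([237., 271.]), array([412., 271.])]
w1 0.027 [array([233., 277.]), array([416., 277.])]
w1 0.033 [array([229., 282.]), array([419., 283.])]
w2 0 [array([285., 257.]), array([364., 257.])]
w2 0.006 [array([284., 261.]), array([365., 261.])]
w2 0.013 [array([283., 266.]), array([366., 266.])]
w2 0.02 [array([281., 271.]), array([368., 271.])]
w2 0.027 [array([279., 277.]), array([370., 277.])]
w2 0.033 [array([277., 283.]), array([372., 283.])]
```

```bash
python3 -m pendant '[{"dx":0,"dy":0,"dz":0,"roll":0},{"dx":0,"dy":0,"dz":0,"roll":0},{"dx":0,"dy":0,"dz":0,"roll":0},{"dx":0,"dy":0,"dz":0,"roll":0},{"dx":0,"dy":0,"dz":0,"roll":0},{"dx":0,"dy":0,"dz":0,"roll":0},{"dx":0,"dy":0,"dz":5,"roll":0},{"dx":0,"dy":0,"dz":10,"roll":0},{"dx":0,"dy":0,"dz":15,"roll":0},{"dx":0,"dy":0,"dz":20,"roll":0},{"dx":0,"dy":0,"dz":20,"roll":0}]' 1 35
```

```text
clock: 3.92
position: [0.5154, 0.3544, -0.0197]
tcp_rot: [-179.9, -0.1, 155.1]
wrist_force: [-0.2, -0.2, 0.1]
grip_width: 0.0858
```

```bash
python3 -m pendant '[{"dx":0,"dy":0,"dz":3,"roll":0},{"dx":0,"dy":0,"dz":6,"roll":0},{"dx":0,"dy":0,"dz":6,"roll":0},{"dx":0,"dy":0,"dz":6,"roll":0}]'
```

```text
clock: 4.25
position: [0.5162, 0.3549, -0.0242]
tcp_rot: [-180.0, -0.0, 155.1]
wrist_force: [-0.2, -0.4, 0.5]
grip_width: 0.0855
```

```bash
python3 -m pendant '[{"dx":0,"dy":0,"dz":0,"roll":0},{"dx":0,"dy":0,"dz":0,"roll":0},{"dx":0,"dy":0,"dz":0,"roll":0},{"dx":0,"dy":0,"dz":0,"roll":0},{"dx":0,"dy":0,"dz":0,"roll":0},{"dx":0,"dy":0,"dz":0,"roll":0},{"dx":0,"dy":0,"dz":0,"roll":0}]' 0.58 35
```

```text
clock: 4.83
position: [0.5165, 0.3552, -0.0236]
tcp_rot: [180.0, 0.0, 155.1]
wrist_force: [-0.7, -0.9, 5.9]
grip_width: 0.0549
```

```bash
python3 -m pendant '[{"dx":0,"dy":0,"dz":-10,"roll":0},{"dx":0,"dy":0,"dz":-40,"roll":0},{"dx":0,"dy":0,"dz":-80,"roll":0},{"dx":0,"dy":0,"dz":-120,"roll":0},{"dx":0,"dy":0,"dz":-160,"roll":0},{"dx":0,"dy":0,"dz":-200,"roll":0},{"dx":0,"dy":0,"dz":-240,"roll":0},{"dx":0,"dy":0,"dz":-270,"roll":0},{"dx":0,"dy":0,"dz":-290,"roll":0},{"dx":0,"dy":0,"dz":-290,"roll":0}]'
python3 -m pendant '[{"dx":-231,"dy":-527,"dz":0,"roll":56},{"dx":-231,"dy":-527,"dz":0,"roll":56},{"dx":-231,"dy":-527,"dz":0,"roll":56},{"dx":-231,"dy":-527,"dz":0,"roll":56},{"dx":-231,"dy":-527,"dz":0,"roll":56},{"dx":-231,"dy":-527,"dz":0,"roll":56},{"dx":-231,"dy":-527,"dz":0,"roll":56},{"dx":-231,"dy":-527,"dz":0,"roll":56},{"dx":-231,"dy":-527,"dz":0,"roll":56},{"dx":-231,"dy":-527,"dz":0,"roll":56},{"dx":-231,"dy":-527,"dz":0,"roll":56},{"dx":-231,"dy":-527,"dz":0,"roll":56},{"dx":-231,"dy":-527,"dz":0,"roll":56},{"dx":-231,"dy":-527,"dz":0,"roll":56},{"dx":-231,"dy":-527,"dz":0,"roll":56},{"dx":-231,"dy":-527,"dz":0,"roll":56},{"dx":-231,"dy":-527,"dz":0,"roll":56},{"dx":-231,"dy":-527,"dz":0,"roll":56}]'
python3 -c "
from h import *
snap('wrist','w4')"
```

```text
clock: 5.67
position: [0.5177, 0.3558, 0.2717]
tcp_rot: [179.6, 0.2, 155.1]
wrist_force: [0.5, 0.0, -0.4]
grip_width: 0.0547
clock: 7.17
position: [0.5044, -0.2187, 0.2655]
tcp_rot: [-180.0, -0.0, 99.3]
wrist_force: [0.3, 0.4, -2.1]
grip_width: 0.0553
```

View pics/w4.png

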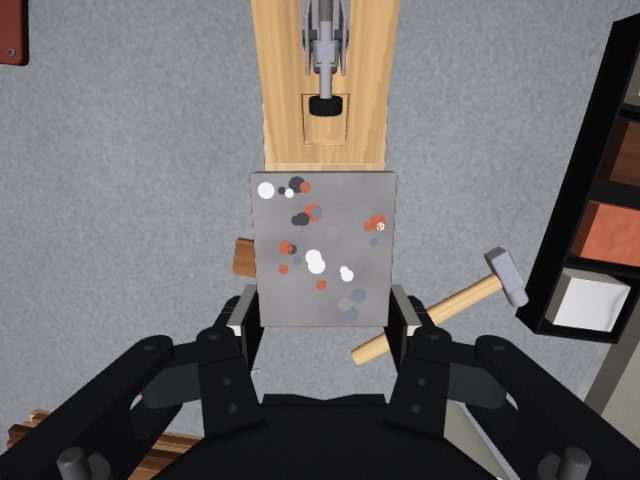

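Run:
```python
from h import *
from scipy.optimize import brentq
im=load('w4'); st=env.get_state(); p=st['position']; y=np.radians(st['tcp_rot'][2]); print(p,st['tcp_rot'])
tx=np.array([np.cos(y),np.sin(y)]);ty=np.array([np.sin(y),-np.cos(y)])
L=lambda q:np.round([*(1e3*np.array([(q[:2]-p[:2])@tx,(q[:2]-p[:2])@ty,q[2]-p[2]]))],1)
for a,b in(((250,172),(396,172)),((260,326),(388,326))):
    f=lambda z:np.linalg.norm(onz(im,*a,z)-onz(im,*b,z))-.056
    z=brentq(f,.15,.45); print('stone',L(onz(im,*a,z)),L(onz(im,*b,z)))
for a,z in(((302,94),.0645),((348,95),.0645),((304,143),.0355),((347,143),.0355)):
    q=onz(im,*a,z);print('pocket',q,L(q))
u=np.array([np.cos(np.radians(99.1)),np.sin(np.radians(99.1))])
for f in[(326,114)]: 
    q=onz(im,*f,.19);print('foot sole?',q,L(q))
```

```text
[ 0.50450051 -0.21869816  0.26560879] [-1.79979345e+02 -4.13375817e-02  9.92751722e+01]
stone [ 60.2 -28.8  40.8] [60.2 27.2 40.8]
stone [ -6.1 -28.3  42.1] [-6.1 27.7 42.1]
pocket [ 0.46293262 -0.10747027  0.0645    ] [ 116.5  -23.1 -201.1]
pocket [ 0.5102045  -0.10071501  0.0645    ] [ 115.5   24.6 -201.1]
pocket [ 0.4706922  -0.15676758  0.0355    ] [  66.6  -23.4 -230.1]
pocket [ 0.51985166 -0.14870918  0.0355    ] [  66.6   26.4 -230.1]
foot sole? [ 0.49125277 -0.13104528  0.19      ] [ 88.6   1.1 -75.6]
```

Run:
```python
from h import *
im=load('w4'); st=env.get_state(); p=st['position']; y=np.radians(st['tcp_rot'][2])
tx=np.array([np.cos(y),np.sin(y)]);ty=np.array([np.sin(y),-np.cos(y)])
for z in range(70,140,10):
    q=[onz(im,u,395,p[2]+z/1e3)[:2]-p[:2] for u in(262,385)]
    print(z,[(round(1e3*a@tx,1),round(1e3*a@ty,1)) for a in q])
for z in range(25,60,5):
    q=[onz(im,u,288,p[2]+z/1e3)[:2]-p[:2] for u in(256,391)]
    print(z,[(round(1e3*a@tx,1),round(1e3*a@ty,1)) for a in q])
```

```text
70 [(np.float64(-18.2), np.float64(-23.3)), (np.float64(-18.2), np.float64(22.2))]
80 [(np.float64(-9.1), np.float64(-21.1)), (np.float64(-9.1), np.float64(20.0))]
90 [(np.float64(-0.0), np.float64(-18.8)), (np.float64(0.0), np.float64(17.7))]
100 [(np.float64(9.1), np.float64(-16.5)), (np.float64(9.1), np.float64(15.4))]
110 [(np.float64(18.2), np.float64(-14.2)), (np.float64(18.2), np.float64(13.2))]
120 [(np.float64(27.3), np.float64(-11.9)), (np.float64(27.3), np.float64(10.9))]
130 [(np.float64(36.4), np.float64(-9.6)), (np.float64(36.5), np.float64(8.6))]
25 [(np.float64(4.0), np.float64(-32.8)), (np.float64(4.0), np.float64(31.6))]
30 [(np.float64(6.4), np.float64(-31.7)), (np.float64(6.4), np.float64(30.5))]
35 [(np.float64(8.8), np.float64(-30.6)), (np.float64(8.8), np.float64(29.4))]
40 [(np.float64(11.1), np.float64(-29.5)), (np.float64(11.2), np.float64(28.3))]
45 [(np.float64(13.5), np.float64(-28.3)), (np.float64(13.5), np.float64(27.2))]
50 [(np.float64(15.9), np.float64(-27.2)), (np.float64(15.9), np.float64(26.1))]
55 [(np.float64(18.3), np.float64(-26.1)), (np.float64(18.3), np.float64(25.0))]
```

```bash
python3 -m pendant '[{"dx":0,"dy":2,"dz":40,"roll":0},{"dx":0,"dy":2,"dz":80,"roll":0},{"dx":0,"dy":2,"dz":120,"roll":0},{"dx":0,"dy":2,"dz":160,"roll":0},{"dx":0,"dy":2,"dz":195,"roll":0},{"dx":0,"dy":2,"dz":215,"roll":0},{"dx":0,"dy":2,"dz":217,"roll":0},{"dx":0,"dy":2,"dz":217,"roll":0}]'
python3 -m pendant '[{"dx":8,"dy":0,"dz":0,"roll":0},{"dx":18,"dy":0,"dz":0,"roll":0},{"dx":28,"dy":0,"dz":0,"roll":0},{"dx":34,"dy":0,"dz":0,"roll":0},{"dx":38,"dy":0,"dz":0,"roll":0},{"dx":40,"dy":0,"dz":0,"roll":0},{"dx":40,"dy":0,"dz":0,"roll":0}]'
python3 - <<'E'
from h import *
a=snap('side','s5'); b=snap('wrist','w5')
z=cv2.resize(a['frame'][150:360,230:390],(400,525),interpolation=cv2.INTER_CUBIC)
w=cv2.resize(b['frame'],(400,300)); o=np.zeros((525,800,3),np.uint8); o[:,:400]=z;o[:300,400:]=w
cv2.imwrite('pics/c5.png',o[:,:,::-1])
E
```

```text
clock: 7.88
position: [0.5058, -0.2189, 0.0484]
tcp_rot: [-179.9, -0.0, 99.2]
wrist_force: [-0.1, 0.8, -0.8]
grip_width: 0.0549
clock: 8.47
position: [0.5001, -0.1798, 0.0492]
tcp_rot: [180.0, -0.0, 99.2]
wrist_force: [0.3, 0.2, -1.2]
grip_width: 0.0553
```

View pics/c5.png

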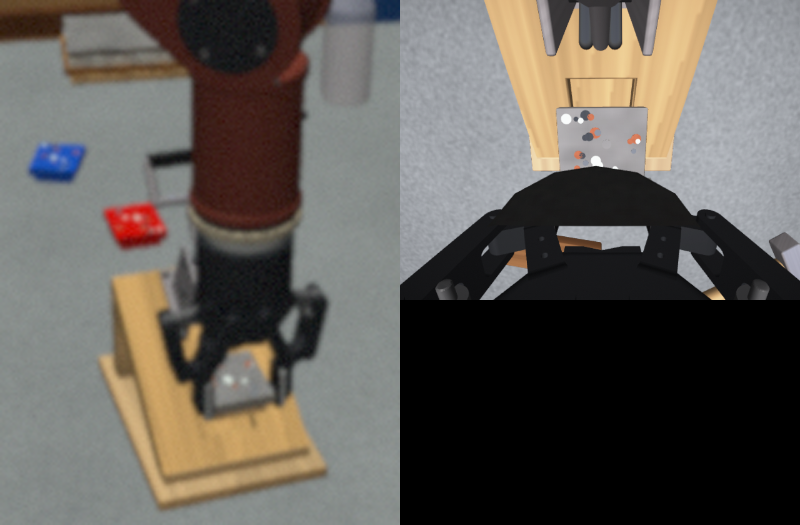

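```bash
python3 -m pendant '[{"dx":3,"dy":0,"dz":5,"roll":0},{"dx":6,"dy":0,"dz":10,"roll":0},{"dx":6,"dy":0,"dz":15,"roll":0},{"dx":6,"dy":0,"dz":18,"roll":0},{"dx":6,"dy":0,"dz":21,"roll":0},{"dx":6,"dy":0,"dz":24,"roll":0},{"dx":6,"dy":0,"dz":24,"roll":0}]' - 25
python3 -m pendant '[{"dx":0,"dy":0,"dz":2,"roll":0},{"dx":0,"dy":0,"dz":4,"roll":0},{"dx":0,"dy":0,"dz":6,"roll":0},{"dx":0,"dy":0,"dz":6,"roll":0}]'
python3 -m pendant '[{"dx":0,"dy":0,"dz":2,"roll":0},{"dx":0,"dy":0,"dz":4,"roll":0},{"dx":0,"dy":0,"dz":5,"roll":0},{"dx":0,"dy":0,"dz":5,"roll":0}]'
```

```text
clock: 9.15
position: [0.4987, -0.1747, 0.0244]
tcp_rot: [-180.0, 0.0, 99.1]
wrist_force: [0.1, 0.7, -0.6]
grip_width: 0.0547
clock: 9.48
position: [0.4991, -0.1751, 0.019]
tcp_rot: [180.0, 0.0, 99.1]
wrist_force: [-0.7, -2.6, 4.0]
grip_width: 0.0549
clock: 9.82
position: [0.4991, -0.1752, 0.0139]
tcp_rot: [180.0, 0.0, 99.1]
wrist_force: [0.3, -5.7, 3.3]
grip_width: 0.0548
```

```bash
python3 -m pendant '[{"dx":0,"dy":0,"dz":2,"roll":0},{"dx":0,"dy":0,"dz":4,"roll":0},{"dx":0,"dy":0,"dz":4,"roll":0}]'
python3 -m pendant '[{"dx":0,"dy":0,"dz":2,"roll":0},{"dx":0,"dy":0,"dz":4,"roll":0},{"dx":0,"dy":0,"dz":4,"roll":0}]'
python3 - <<'E'
from h import *
a=snap('side','s6'); b=snap('wrist','w6')
z=cv2.resize(a['frame'][240:360,230:390],(640,480),interpolation=cv2.INTER_CUBIC)
w=b['frame']; o=cv2.resize(np.hstack([z,w]),(800,300))
cv2.imwrite('pics/c6.png',o[:,:,::-1])
E
```

```text
clock: 10.07
position: [0.499, -0.1749, 0.0096]
tcp_rot: [180.0, 0.0, 99.1]
wrist_force: [0.6, -5.4, 3.0]
grip_width: 0.0547
clock: 10.32
position: [0.4991, -0.1746, 0.006]
tcp_rot: [180.0, -0.0, 99.1]
wrist_force: [-1.0, -4.7, 8.9]
grip_width: 0.055
```

View pics/c6.png

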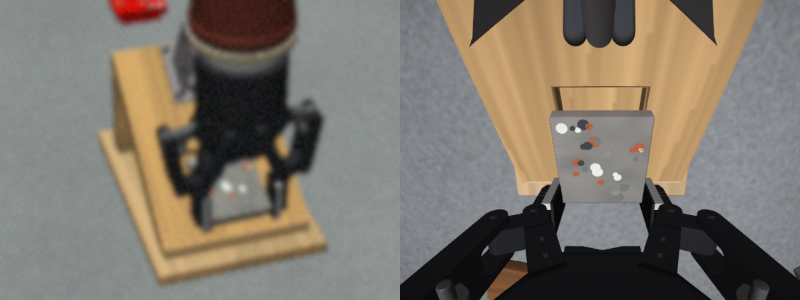

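```bash
python3 -m pendant '[{"dx":0,"dy":0,"dz":0,"roll":0},{"dx":0,"dy":0,"dz":0,"roll":0},{"dx":0,"dy":0,"dz":0,"roll":0},{"dx":0,"dy":0,"dz":0,"roll":0},{"dx":0,"dy":0,"dz":0,"roll":0},{"dx":0,"dy":0,"dz":0,"roll":0}]' 0.9
python3 -m pendant '[{"dx":-15,"dy":0,"dz":0,"roll":0},{"dx":-32,"dy":0,"dz":0,"roll":0},{"dx":-32,"dy":0,"dz":0,"roll":0},{"dx":-32,"dy":0,"dz":0,"roll":0},{"dx":-32,"dy":0,"dz":0,"roll":0}]' 0 
python3 -m pendant '[{"dx":0,"dy":0,"dz":0,"roll":0},{"dx":0,"dy":0,"dz":0,"roll":0},{"dx":0,"dy":0,"dz":0,"roll":0},{"dx":0,"dy":0,"dz":0,"roll":0},{"dx":0,"dy":0,"dz":0,"roll":0},{"dx":0,"dy":0,"dz":0,"roll":0},{"dx":0,"dy":0,"dz":0,"roll":0}]' 0
python3 - <<'E'
from h import *
a=snap('side','s7'); b=snap('wrist','w7')
z=cv2.resize(a['frame'][240:360,230:390],(640,480),interpolation=cv2.INTER_CUBIC)
w=b['frame']; o=cv2.resize(np.hstack([z,w]),(800,300))
cv2.imwrite('pics/c7.png',o[:,:,::-1])
E
```

```text
clock: 10.92
position: [0.4988, -0.1743, 0.0058]
tcp_rot: [-180.0, -0.0, 99.2]
wrist_force: [0.1, -0.2, 0.9]
grip_width: 0.077
clock: 11.33
position: [0.5038, -0.2056, 0.0057]
tcp_rot: [-180.0, -0.0, 99.1]
wrist_force: [-0.5, 1.1, 0.8]
grip_width: 0.0157
clock: 11.92
position: [0.504, -0.2061, 0.006]
tcp_rot: [180.0, 0.0, 99.1]
wrist_force: [0.5, -0.5, 0.3]
grip_width: 0.0001
```

View pics/c7.png

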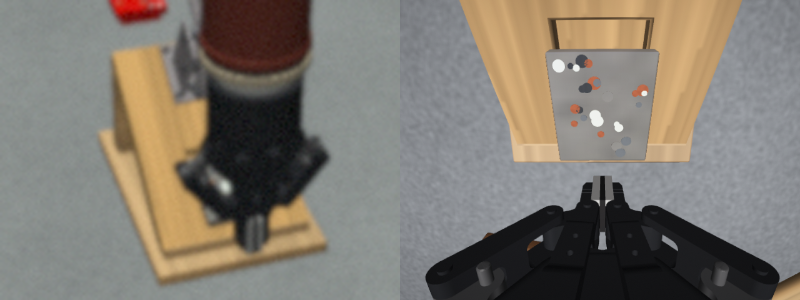

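Run:
```python
from h import *
from scipy.optimize import brentq
im=load('w7'); O=np.array([.4909,-.1284]); y=np.radians(99.1); u=np.array([np.cos(y),np.sin(y)]); w=np.array([np.sin(y),-np.cos(y)])
for n,a,b,L in(('far',(293,101),(517,103),.056),('near',(322,318),(490,316),.056),('pocketU',(298,36),(507,36),.048)):
    f=lambda z:np.linalg.norm(onz(im,*a,z)-onz(im,*b,z))-L
    z=brentq(f,.0,.15); m=(onz(im,*a,z)+onz(im,*b,z))/2
    print(n,'h',(m[:2]-O)@u*1e3,'lat',(m[:2]-O)@w*1e3,'v',z*1e3-50)
```

```text
far h 2.9689374431791 lat 20.572802421091126 v 38.45526389604797
near h -62.60681872317662 lat 27.68045394822325 v 28.850807380930604
pocketU h 16.924666591713745 lat 18.278855928950854 v 41.913158000978825
```

Run:
```python
from h import *
from scipy.optimize import brentq
im=load('w7'); O=np.array([.4909,-.1284]); y=np.radians(99.1); u=np.array([np.cos(y),np.sin(y)]); w=np.array([np.sin(y),-np.cos(y)])
for n,a,b,L in(('far',(233,81),(416,82),.056),('near',(256,256),(392,254),.056),('pocketU',(238,29),(405,29),.048)):
    f=lambda z:np.linalg.norm(onz(im,*a,z)-onz(im,*b,z))-L
    z=brentq(f,.0,.15); m=(onz(im,*a,z)+onz(im,*b,z))/2
    print(n,'h',(m[:2]-O)@u*1e3,'lat',(m[:2]-O)@w*1e3,'v',z*1e3-50)
```

```text
far h 10.873860003454416 lat 0.3865824136539129 v 16.057281854017205
near h -52.31687672511125 lat 0.3388181334270223 v -3.0750169209117075
pocketU h 24.557788594315905 lat -0.529056262158531 v 19.193713604960053
```

```bash
python3 -m pendant '[{"dx":8,"dy":0,"dz":0,"roll":0},{"dx":14,"dy":0,"dz":0,"roll":0},{"dx":17,"dy":0,"dz":0,"roll":0},{"dx":20,"dy":0,"dz":0,"roll":0},{"dx":23,"dy":0,"dz":0,"roll":0},{"dx":23,"dy":0,"dz":0,"roll":0}]'
python3 -m pendant '[{"dx":2,"dy":0,"dz":0,"roll":0},{"dx":4,"dy":0,"dz":0,"roll":0},{"dx":6,"dy":0,"dz":0,"roll":0},{"dx":6,"dy":0,"dz":0,"roll":0}]'
python3 -m pendant '[{"dx":2,"dy":0,"dz":0,"roll":0},{"dx":4,"dy":0,"dz":0,"roll":0},{"dx":5,"dy":0,"dz":0,"roll":0},{"dx":5,"dy":0,"dz":0,"roll":0}]'
python3 - <<'E'
from h import *
b=snap('wrist','w8'); cv2.imwrite('pics/c8.png',b['frame'][:,:,::-1])
E
```

```text
clock: 12.52
position: [0.5012, -0.1845, 0.0068]
tcp_rot: [179.9, 0.1, 99.1]
wrist_force: [0.1, -5.7, 5.1]
grip_width: -0.0006
clock: 12.85
position: [0.5011, -0.1808, 0.0077]
tcp_rot: [179.8, 0.3, 99.0]
wrist_force: [1.6, -11.9, 9.7]
grip_width: -0.0
clock: 13.18
position: [0.5011, -0.1783, 0.0084]
tcp_rot: [179.7, 0.5, 98.9]
wrist_force: [1.2, -17.6, 12.1]
grip_width: -0.0001
```

View pics/c8.png

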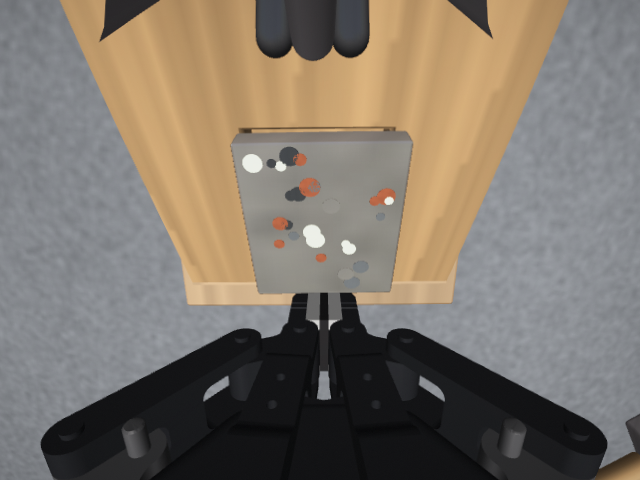

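Run:
```python
from h import *
from scipy.optimize import brentq
im=load('w8'); O=np.array([.4909,-.1284]); y=np.radians(99.1); u=np.array([np.cos(y),np.sin(y)]); w=np.array([np.sin(y),-np.cos(y)])
for n,a,b,L in(('far',(232,145),(413,145),.056),('near',(258,293),(391,291),.056),('pocketU',(240,129),(396,128),.048)):
    f=lambda z:np.linalg.norm(onz(im,*a,z)-onz(im,*b,z))-L
    z=brentq(f,.0,.15); m=(onz(im,*a,z)+onz(im,*b,z))/2
    print(n,'h',(m[:2]-O)@u*1e3,'lat',(m[:2]-O)@w*1e3,'v',z*1e3-50)
for n,x,zz in(('seated far top',33,10),('far bot',33,0),('near top',-33,10)):
  h,v=x*.866-zz*.5,x*.5+zz*.866
  for s in(-28,28): print(n,proj(im,[*(O+u*h/1e3+w*s/1e3),.05+v/1e3]))
for x in(-29,29): print('pk',proj(im,[*(O+u*x*.866e-3-w*.024),.05+x*.0005]))
```

```text
far h 20.50230314591012 lat 1.2244843117894109 v 21.669625648248513
near h -39.916615400293786 lat 1.919492493598021 v 1.0547588137939954
pocketU h 25.38926220056404 lat -0.1714174147398181 v 20.80021303225287
seated far top [224.12617827 134.96675971]
seated far top [412.71789618 134.51253656]
far bot [230.49081445 118.5805997 ]
far bot [406.67616268 118.18794536]
near top [256.35366415 270.11115802]
near top [383.51330745 269.63149016]
pk [266.76303039 246.98022526]
pk [245.08626247 129.84678565]
```

```bash
python3 -m pendant '[{"dx":0,"dy":0,"dz":-2,"roll":0},{"dx":0,"dy":0,"dz":-4,"roll":0},{"dx":0,"dy":0,"dz":-5,"roll":0},{"dx":0,"dy":0,"dz":-5,"roll":0}]'
python3 - <<'E'
from h import *
b=snap('wrist','w9')
E
python3 -m pendant '[{"dx":1,"dy":0,"dz":-1,"roll":0},{"dx":2,"dy":0,"dz":-1,"roll":0},{"dx":3,"dy":0,"dz":-2,"roll":0},{"dx":3,"dy":0,"dz":-2,"roll":0}]'
```

```text
clock: 13.57
position: [0.4986, -0.1722, 0.011]
tcp_rot: [-180.0, -0.0, 99.2]
wrist_force: [0.1, -2.1, 0.7]
grip_width: 0.0002
clock: 13.95
position: [0.4986, -0.1707, 0.0131]
tcp_rot: [179.9, 0.1, 99.1]
wrist_force: [2.4, -6.7, -2.7]
grip_width: -0.0001
```

```bash
python3 -m pendant '[{"dx":-8,"dy":0,"dz":0,"roll":0},{"dx":-30,"dy":0,"dz":0,"roll":0},{"dx":-40,"dy":0,"dz":0,"roll":0},{"dx":-40,"dy":0,"dz":0,"roll":0}]'
python3 - <<'E'
from h import *
b=snap('wrist','w10'); a=snap('side','s10')
z=cv2.resize(a['frame'][260:350,255:375],(640,480),interpolation=cv2.INTER_CUBIC)
o=cv2.resize(np.hstack([b['frame'],z]),(800,300))
cv2.imwrite('pics/c10.png',o[:,:,::-1])
E
```

```text
clock: 14.28
position: [0.5042, -0.2116, 0.013]
tcp_rot: [-180.0, 0.1, 99.0]
wrist_force: [-0.2, -0.3, 0.5]
grip_width: 0.0001
```

View pics/c10.png

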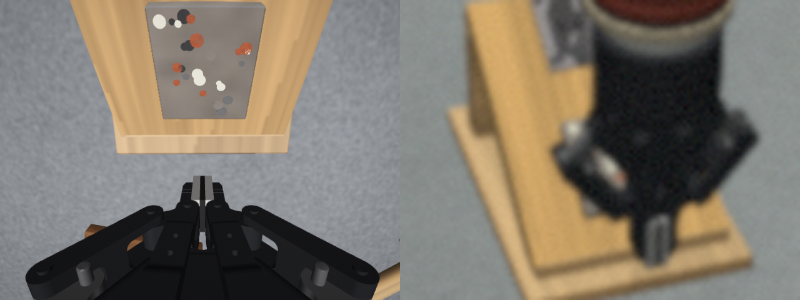

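Run:
```python
from h import *
from scipy.optimize import brentq
im=load('w10'); O=np.array([.4909,-.1284]); y=np.radians(99.1); u=np.array([np.cos(y),np.sin(y)]); w=np.array([np.sin(y),-np.cos(y)])
hsv=cv2.cvtColor(im['frame'],cv2.COLOR_RGB2HSV)
r=im['frame'].astype(int)
for n,a,b in(('far',(234,5),(425,8)),('near',(258,189),(394,189))):
    f=lambda z:np.linalg.norm(onz(im,*a,z)-onz(im,*b,z))-.056
    z=brentq(f,.0,.15); m=(onz(im,*a,z)+onz(im,*b,z))/2
    print(n,'h',(m[:2]-O)@u*1e3,'lat',(m[:2]-O)@w*1e3,'v',z*1e3-50)
for x in(33,-33):
  for zz in(10,20):
    h,v=x*.866-zz*.5,x*.5+zz*.866
    print(x,zz,[np.round(proj(im,[*(O+u*h/1e3+w*s/1e3),.05+v/1e3])) for s in(-28,28)])
# plate lower edge x=-55,z=0
print('plate',[np.round(proj(im,[*(O+u*-55*.866e-3+w*s),.05-.0275])) for s in(-.065,.065)])
```

```text
far h 26.32504293934626 lat 1.5467953083327137 v 22.699262124271243
near h -31.614419399043673 lat 0.6909132132110543 v -3.796179722799309
33 10 [array([227.,  14.]), array([422.,  14.])]
33 20 [array([219.,  23.]), array([430.,  23.])]
-33 10 [array([258., 192.]), array([390., 192.])]
-33 20 [array([255., 208.]), array([394., 208.])]
plate [array([193., 214.]), array([455., 214.])]
```

```bash
cat > q.py <<'E'
from h import *
import sys
from scipy.optimize import brentq
def chk(f):
    im=load(f); O=np.array([.4909,-.1284]); y=np.radians(99.1); u=np.array([np.cos(y),np.sin(y)]); w=np.array([np.sin(y),-np.cos(y)])
    hsv=cv2.cvtColor(im['frame'],cv2.COLOR_RGB2HSV); m=(hsv[:,:,1]<70)&(hsv[:,:,2]>60)
    # left/right stone boundaries per row, walking out from col 300..345 via wood
    for r in range(4,205,12):
        wood=hsv[r,:,1]>=85
        l=[c for c in range(200,300) if wood[c-3:c+1].all() and not wood[c+1:c+5].any()]
        R=[c for c in range(360,470) if wood[c:c+4].all() and not wood[c-4:c].any()]
        print(r,l[-1:],R[:1],end=' | ')
    print(); v=hsv[:,:,1]
    print([[r for r in range(2,230) if (hsv[r,c,1]>=85)!=(hsv[r-1,c,1]>=85)] for c in(280,325,380)])
chk(sys.argv[1])
E
python3 q.py w10; python3 -c "
from h import *
im=load('w10');O=np.array([.4909,-.1284]); y=np.radians(99.1); u=np.array([np.cos(y),np.sin(y)]); w=np.array([np.sin(y),-np.cos(y)])
for d in (0,10):
  for x in(-31,-9,13,35):
    zz=10+ (d*(33-x)/66 ); h,v=x*.866-zz*.5,x*.5+zz*.866
    print(d,x,[np.round(proj(im,[*(O+u*h/1e3+w*s/1e3),.05+v/1e3]),1) for s in(-27,29)])
"
```

```text
4 [236] [419] | 16 [231] [425] | 28 [233] [423] | 40 [235] [420] | 52 [237] [418] | 64 [239] [416] | 76 [241] [384] | 88 [243] [412] | 100 [245] [410] | 112 [290] [407] | 124 [249] [405] | 136 [285] [403] | 148 [253] [401] | 160 [255] [399] | 172 [257] [396] | 184 [259] [394] | 196 [] [] | 
[[2, 101, 115, 127, 137, 190, 216], [2, 61, 67, 144, 155, 190, 216], [3, 77, 88, 190, 216, 225, 226, 228, 229]]
0 -31 [array([260.1, 188.5]), array([393.2, 188.4])]
0 -9 [array([252.1, 142.2]), array([401.9, 142. ])]
0 13 [array([242.,  83.]), array([412.7,  82.9])]
0 35 [array([229.3,   6. ]), array([426.5,   5.9])]
10 -31 [array([257. , 203.8]), array([396.7, 203.6])]
10 -9 [array([249.5, 151.5]), array([404.8, 151.4])]
10 13 [array([240.4,  86.8]), array([414.5,  86.7])]
10 35 [array([229.5,   5.8]), array([426.2,   5.7])]
```

```bash
python3 -m pendant '[{"dx":0,"dy":0,"dz":-40,"roll":0},{"dx":0,"dy":0,"dz":-80,"roll":0},{"dx":0,"dy":0,"dz":-120,"roll":0},{"dx":0,"dy":0,"dz":-160,"roll":0},{"dx":0,"dy":0,"dz":-200,"roll":0},{"dx":0,"dy":0,"dz":-240,"roll":0},{"dx":0,"dy":0,"dz":-270,"roll":0},{"dx":0,"dy":0,"dz":-280,"roll":0},{"dx":0,"dy":0,"dz":-280,"roll":0}]' 0.6 30
python3 -m pendant '[{"dx":202,"dy":-1,"dz":0,"roll":90},{"dx":202,"dy":-1,"dz":0,"roll":90},{"dx":202,"dy":-1,"dz":0,"roll":90},{"dx":202,"dy":-1,"dz":0,"roll":90},{"dx":202,"dy":-1,"dz":0,"roll":90},{"dx":202,"dy":-1,"dz":0,"roll":90},{"dx":202,"dy":-1,"dz":0,"roll":90},{"dx":202,"dy":-1,"dz":0,"roll":90},{"dx":202,"dy":-1,"dz":0,"roll":90},{"dx":202,"dy":-1,"dz":0,"roll":90},{"dx":202,"dy":-1,"dz":0,"roll":90},{"dx":202,"dy":-1,"dz":0,"roll":90},{"dx":202,"dy":-1,"dz":0,"roll":90},{"dx":202,"dy":-1,"dz":0,"roll":90},{"dx":202,"dy":-1,"dz":0,"roll":90}]'
python3 - <<'E'
from h import *
b=snap('wrist','w11'); cv2.imwrite('pics/w11.png',b['frame'][:,:,::-1]); print(proj(b,(.4722,-.0119,.2286)),env.get_state()['qpos'])
E
```

```text
clock: 15.13
position: [0.5057, -0.2086, 0.2955]
tcp_rot: [179.8, 0.0, 99.2]
wrist_force: [-0.3, -0.3, -0.4]
grip_width: 0.0513
clock: 16.38
position: [0.4705, -0.0092, 0.2912]
tcp_rot: [180.0, 0.2, 8.9]
wrist_force: [-0.4, -0.7, -0.3]
grip_width: 0.051
[327.0250657  238.98439871] [-35.49265185  -5.97566781  29.00413313 100.76939042   2.91591564
  84.60455443 -87.62959077]
```

View pics/w11.png

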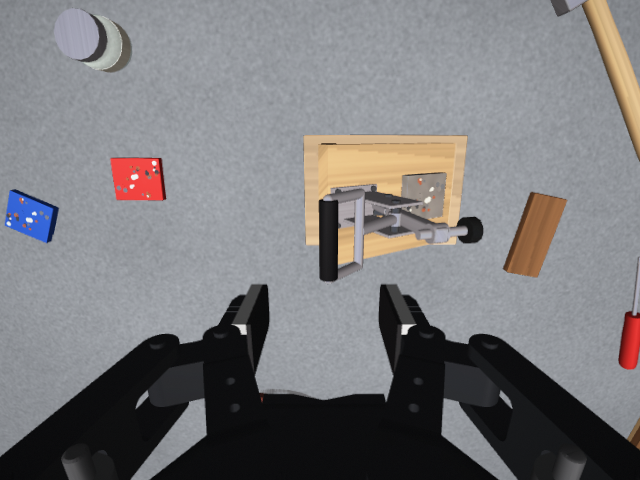

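```bash
python3 -m pendant '[{"dx":1,"dy":3,"dz":40,"roll":0},{"dx":1,"dy":3,"dz":70,"roll":0},{"dx":1,"dy":3,"dz":90,"roll":0},{"dx":1,"dy":3,"dz":100,"roll":0},{"dx":1,"dy":3,"dz":110,"roll":0},{"dx":1,"dy":3,"dz":110,"roll":0},{"dx":1,"dy":3,"dz":110,"roll":0}]' 0.6 30
python3 -m pendant '[{"dx":0,"dy":0,"dz":0,"roll":0},{"dx":0,"dy":0,"dz":0,"roll":0},{"dx":0,"dy":0,"dz":0,"roll":0},{"dx":0,"dy":0,"dz":0,"roll":0},{"dx":0,"dy":0,"dz":0,"roll":0},{"dx":0,"dy":0,"dz":0,"roll":0},{"dx":0,"dy":0,"dz":0,"roll":0},{"dx":0,"dy":0,"dz":0,"roll":0}]' 0 30
python3 - <<'E'
from h import *
import json
st=env.get_state();p=st['position'];O=np.array([.4909,-.1284]);y=np.radians(99.1);u=np.array([np.cos(y),np.sin(y)])
print((p[:2]-O)@u*1e3)
q0=None
for q in np.arange(0,1.271,.1).tolist()+[1.27]:
    a=1.27-q-np.pi/6; h=55.4+92*np.sin(a); v=111+92*np.cos(a)
    if q0 is None:q0=(h,v)
    print(round(q,2),'dy',round(q0[0]-h,1),'dz',round(q0[1]-v,1))
E
```

```text
clock: 17.02
position: [0.4731, -0.0125, 0.1834]
tcp_rot: [180.0, -0.0, 9.2]
wrist_force: [-0.9, -0.1, -0.2]
grip_width: 0.0512
clock: 17.68
position: [0.4734, -0.0121, 0.1838]
tcp_rot: [-180.0, -0.1, 9.2]
wrist_force: [-1.0, 2.0, 6.7]
grip_width: 0.0128
117.60013778829882
0.0 dy 0.0 dz 0.0
0.1 dy 7.1 dz -5.9
0.2 dy 14.7 dz -11.1
0.3 dy 22.7 dz -15.4
0.4 dy 31.2 dz -19.0
0.5 dy 40.0 dz -21.7
0.6 dy 49.0 dz -23.5
0.7 dy 58.2 dz -24.4
0.8 dy 67.4 dz -24.3
0.9 dy 76.5 dz -23.4
1.0 dy 85.5 dz -21.5
1.1 dy 94.3 dz -18.8
1.2 dy 102.8 dz -15.2
1.27 dy 108.5 dz -12.1
```

```bash
python3 -m pendant '[{"dx":0,"dy":7.1,"dz":-5.9,"roll":0},{"dx":0,"dy":14.7,"dz":-11.1,"roll":0},{"dx":0,"dy":22.7,"dz":-15.4,"roll":0},{"dx":0,"dy":31.2,"dz":-19,"roll":0},{"dx":0,"dy":40,"dz":-21.7,"roll":0},{"dx":0,"dy":49,"dz":-23.5,"roll":0},{"dx":0,"dy":49,"dz":-23.5,"roll":0}]'
```

```text
clock: 18.27
position: [0.4816, -0.0623, 0.2076]
tcp_rot: [180.0, -0.1, 9.1]
wrist_force: [-0.8, 0.1, 11.1]
grip_width: 0.0127
```

```bash
python3 -m pendant '[{"dx":0,"dy":9.2,"dz":-2.5,"roll":0},{"dx":0,"dy":18.4,"dz":-2.8,"roll":0},{"dx":0,"dy":27.5,"dz":-1.9,"roll":0},{"dx":0,"dy":32,"dz":-1,"roll":0},{"dx":0,"dy":36.5,"dz":0,"roll":0},{"dx":0,"dy":36.5,"dz":0,"roll":0}]' - 40
python3 -m pendant '[{"dx":0,"dy":4.4,"dz":1.3,"roll":0},{"dx":0,"dy":8.8,"dz":2.7,"roll":0},{"dx":0,"dy":13,"dz":4.5,"roll":0},{"dx":0,"dy":17.3,"dz":6.3,"roll":0},{"dx":0,"dy":20,"dz":7.7,"roll":0},{"dx":0,"dy":24,"dz":9.6,"roll":0},{"dx":0,"dy":24,"dz":9.6,"roll":0},{"dx":0,"dy":24,"dz":9.6,"roll":0}]'
```

```text
clock: 18.77
position: [0.4871, -0.0972, 0.2066]
tcp_rot: [-180.0, -0.1, 9.1]
wrist_force: [2.7, 2.6, 2.3]
grip_width: 0.0125
clock: 19.43
position: [0.4907, -0.1192, 0.1978]
tcp_rot: [-179.9, -0.0, 9.2]
wrist_force: [-2.5, 9.0, 14.6]
grip_width: 0.0124
```

```bash
python3 -m pendant '[{"dx":0,"dy":0,"dz":0,"roll":0},{"dx":0,"dy":0,"dz":0,"roll":0},{"dx":0,"dy":0,"dz":0,"roll":0},{"dx":0,"dy":0,"dz":0,"roll":0},{"dx":0,"dy":0,"dz":0,"roll":0},{"dx":0,"dy":0,"dz":-20,"roll":0},{"dx":0,"dy":0,"dz":-50,"roll":0},{"dx":0,"dy":0,"dz":-80,"roll":0},{"dx":0,"dy":0,"dz":-80,"roll":0},{"dx":0,"dy":0,"dz":-80,"roll":0}]' 0.6 30
python3 - <<'E'
from h import *
b=snap('wrist','w12'); s=snap('side','s12')
z=cv2.resize(s['frame'][190:350,230:390],(480,480),interpolation=cv2.INTER_CUBIC)
o=cv2.resize(np.hstack([b['frame'],z]),(800,343)); cv2.imwrite('pics/c12.png',o[:,:,::-1])
p=lambda h,v:proj(b,[.4909-.158e-3*h,-.1284+.987e-3*h,.05+v/1e3])
for q in(1.1,1.18,1.27):
    a=1.27-q-np.pi/6; print(q,p(55.4+92*np.sin(a),111+92*np.cos(a)))
E
```

```text
clock: 20.27
position: [0.4911, -0.1212, 0.2781]
tcp_rot: [180.0, -0.2, 9.1]
wrist_force: [0.2, 1.6, -0.8]
grip_width: 0.051
1.1 [297.38528318 257.74558454]
1.18 [308.1738206  256.26056034]
1.27 [319.55485245 254.30694476]
```

View pics/c12.png

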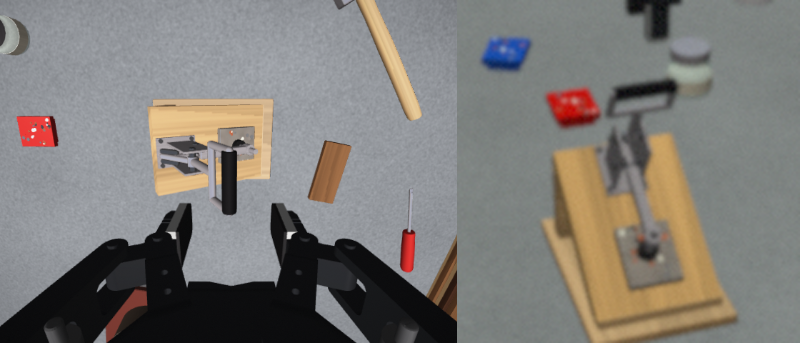

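```bash
python3 -m pendant '[{"dx":0,"dy":0,"dz":0,"roll":0},{"dx":0,"dy":0,"dz":0,"roll":0},{"dx":0,"dy":0,"dz":0,"roll":0},{"dx":0,"dy":0,"dz":0,"roll":0},{"dx":0,"dy":0,"dz":0,"roll":0},{"dx":0,"dy":0,"dz":0,"roll":0},{"dx":0,"dy":0,"dz":0,"roll":0},{"dx":0,"dy":0,"dz":0,"roll":0},{"dx":0,"dy":0,"dz":0,"roll":0},{"dx":0,"dy":0,"dz":0,"roll":0},{"dx":0,"dy":0,"dz":0,"roll":0},{"dx":0,"dy":0,"dz":0,"roll":0},{"dx":0,"dy":0,"dz":0,"roll":0},{"dx":0,"dy":0,"dz":0,"roll":0},{"dx":0,"dy":0,"dz":0,"roll":0},{"dx":0,"dy":0,"dz":0,"roll":0},{"dx":0,"dy":0,"dz":0,"roll":0},{"dx":0,"dy":0,"dz":0,"roll":0}]'
python3 -m pendant '[{"dx":0,"dy":0,"dz":0,"roll":0},{"dx":0,"dy":0,"dz":0,"roll":0},{"dx":0,"dy":0,"dz":0,"roll":0},{"dx":0,"dy":0,"dz":0,"roll":0},{"dx":0,"dy":0,"dz":0,"roll":0},{"dx":0,"dy":0,"dz":0,"roll":0},{"dx":0,"dy":0,"dz":0,"roll":0},{"dx":0,"dy":0,"dz":0,"roll":0},{"dx":0,"dy":0,"dz":0,"roll":0},{"dx":0,"dy":0,"dz":0,"roll":0},{"dx":0,"dy":0,"dz":0,"roll":0},{"dx":0,"dy":0,"dz":0,"roll":0},{"dx":0,"dy":0,"dz":0,"roll":0},{"dx":0,"dy":0,"dz":0,"roll":0},{"dx":0,"dy":0,"dz":0,"roll":0},{"dx":0,"dy":0,"dz":0,"roll":0},{"dx":0,"dy":0,"dz":0,"roll":0},{"dx":0,"dy":0,"dz":0,"roll":0},{"dx":0,"dy":0,"dz":0,"roll":0},{"dx":0,"dy":0,"dz":0,"roll":0}]'
python3 -m pendant '[{"dx":0,"dy":-1,"dz":30,"roll":0},{"dx":0,"dy":-1,"dz":55,"roll":0},{"dx":0,"dy":-1,"dz":70,"roll":0},{"dx":0,"dy":-1,"dz":78,"roll":0},{"dx":0,"dy":-1,"dz":78,"roll":0},{"dx":0,"dy":-1,"dz":78,"roll":0}]'
python3 -m pendant '[{"dx":0,"dy":0,"dz":0,"roll":0},{"dx":0,"dy":0,"dz":0,"roll":0},{"dx":0,"dy":0,"dz":0,"roll":0},{"dx":0,"dy":0,"dz":0,"roll":0},{"dx":0,"dy":0,"dz":0,"roll":0},{"dx":0,"dy":0,"dz":0,"roll":0},{"dx":0,"dy":0,"dz":0,"roll":0},{"dx":0,"dy":0,"dz":0,"roll":0}]' 0 40
```

```text
clock: 21.87
position: [0.4903, -0.1208, 0.2768]
tcp_rot: [180.0, 0.0, 9.1]
wrist_force: [-0.8, 0.3, 0.2]
grip_width: 0.0514
clock: 23.53
position: [0.4903, -0.1208, 0.2768]
tcp_rot: [180.0, 0.0, 9.1]
wrist_force: [0.6, -0.1, 0.2]
grip_width: 0.0513
clock: 24.03
position: [0.4903, -0.1199, 0.1993]
tcp_rot: [180.0, -0.0, 9.1]
wrist_force: [0.5, 0.6, -0.1]
grip_width: 0.0512
clock: 24.7
position: [0.4905, -0.1192, 0.1998]
tcp_rot: [-180.0, -0.1, 9.2]
wrist_force: [-1.6, 2.7, 5.4]
grip_width: 0.0126
```

```bash
python3 -m pendant '[{"dx":0,"dy":-5.7,"dz":-4,"roll":0},{"dx":0,"dy":-10,"dz":-6,"roll":0},{"dx":0,"dy":-14.2,"dz":-7.7,"roll":0},{"dx":0,"dy":-23,"dz":-10.4,"roll":0},{"dx":0,"dy":-32,"dz":-12.3,"roll":0},{"dx":0,"dy":-41,"dz":-13.2,"roll":0},{"dx":0,"dy":-50.3,"dz":-13.3,"roll":0},{"dx":0,"dy":-50.3,"dz":-13.3,"roll":0}]'
python3 -m pendant '[{"dx":0,"dy":-9.2,"dz":0.9,"roll":0},{"dx":0,"dy":-18.2,"dz":2.7,"roll":0},{"dx":0,"dy":-27,"dz":5.4,"roll":0},{"dx":0,"dy":-35.5,"dz":9,"roll":0},{"dx":0,"dy":-43.5,"dz":13.3,"roll":0},{"dx":0,"dy":-51.1,"dz":18.5,"roll":0},{"dx":0,"dy":-58.2,"dz":24.4,"roll":0},{"dx":0,"dy":-60.2,"dz":26,"roll":0},{"dx":0,"dy":-60.2,"dz":26,"roll":0},{"dx":0,"dy":-60.2,"dz":26,"roll":0}]'
```

```text
clock: 25.37
position: [0.4826, -0.0693, 0.2137]
tcp_rot: [180.0, -0.1, 9.2]
wrist_force: [-1.4, -2.1, 8.0]
grip_width: 0.0126
clock: 26.2
position: [0.4734, -0.0121, 0.1875]
tcp_rot: [179.9, -0.1, 9.1]
wrist_force: [-1.1, -7.1, 11.2]
grip_width: 0.0124
```

```bash
python3 -m pendant '[{"dx":0,"dy":0,"dz":0,"roll":0},{"dx":0,"dy":0,"dz":0,"roll":0},{"dx":0,"dy":0,"dz":0,"roll":0},{"dx":0,"dy":0,"dz":0,"roll":0},{"dx":0,"dy":0,"dz":0,"roll":0},{"dx":0,"dy":0,"dz":-30,"roll":0},{"dx":0,"dy":0,"dz":-70,"roll":0},{"dx":0,"dy":0,"dz":-106,"roll":0},{"dx":0,"dy":0,"dz":-106,"roll":0},{"dx":0,"dy":0,"dz":-106,"roll":0}]' 0.6 30
python3 - <<'E'
from h import *
b=snap('wrist','w13'); s=snap('side','s13'); t=snap('top','t13')
p=lambda h,v:proj(b,[.4909-.158e-3*h,-.1284+.987e-3*h,.05+v/1e3])
for q in(0,.1,.2):
    a=1.27-q-np.pi/6; print(q,p(55.4+92*np.sin(a),111+92*np.cos(a)))
z=cv2.resize(s['frame'][190:350,230:390],(480,480),interpolation=cv2.INTER_CUBIC)
o=cv2.resize(np.hstack([b['frame'],z]),(800,343)); cv2.imwrite('pics/c13.png',o[:,:,::-1])
d=lambda a,b,x,y,w,h:np.abs(a['frame'][y:y+h,x:x+w].astype(int)-b['frame'][y:y+h,x:x+w]).mean()
t0=load('top0'); print('plank',d(t,t0,436,222,36,60),'jar',d(t,t0,195,175,40,40), 'bg',d(t,t0,480,400,30,40))
E
```

```text
clock: 27.03
position: [0.4736, -0.0104, 0.294]
tcp_rot: [-180.0, -0.2, 9.2]
wrist_force: [0.6, -0.6, -0.8]
grip_width: 0.0508
0 [325.02114099 242.03550486]
0.1 [334.81212402 244.48100649]
0.2 [345.78488704 246.71979832]
plank 7.5794753086419755 jar 8.585416666666667 bg 8.235
```

View pics/c13.png

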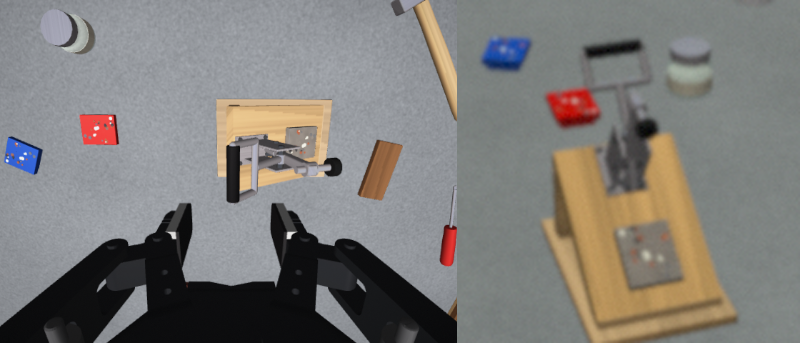

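```bash
python3 -c "
from workcell import env
print(env.hand_in(), env.get_state()['clock'])"
```

```text
the job is handed in; nothing more can be done
the job is handed in; nothing more can be done
```

The stone sample is seated in the jig pocket, the clamp has pressed it by itself and is fully open again, and the job is handed in at about 27 s of the 72 s.

- **Seating:** The moves cannot tilt the tool, so I could not come in along the plate's normal. I gripped the sample off-centre and let it pivot onto the pocket's lower lip. I then let go and pushed it uphill with the shut fingers until it dropped in. Its outline in the wrist picture then matched the seated position to within about 1 px, about 2 mm towards the pocket's uphill wall. I did not repeat that measurement after clamping, but it still lies in the pocket in the last pictures.
- **Clamp:** I swung it to its stop (handle measured at about 1.27 rad, foot on the sample) and let go for more than 3.5 s with the gripper clear. I then swung it back; the handle measured about 0.01 rad.
- **Plank and jar:** Comparing the top view before and after, their areas differ only by picture noise. The highest wrist force I read was about 21 N.

**What disagreed or went wrong:**
- The fingertips stood about 30 mm farther back than the reported TCP suggests, so the first grasp closed above the sample without touching it. I corrected for this afterwards.
- The uphill push stuck once at about 20 N and came free after I raised the fingers 5 mm.
- I viewed 15 pictures, five over the budget of 10.

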